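# Plug the relay into its rail socket at the vision bench

### The arm

A 6-joint arm with a two-finger parallel gripper is mounted at the origin on the work surface. World frame = base frame: x ahead of the robot, y to its left, z up, the work surface at z = 0. Lengths are in m, angles in rad, forces in N, time in s.
With the tool pointing down it reaches from about 0.25 to 0.85 m from the base axis. Payload 12.5 kg.
Tool frame: the origin (TCP) lies at the very end of the fingers, on their centre line; the grasp point (between the pads) lies r.grip_depth behind it (r.grip_depth is the distance from the TCP to the grasp point, in m); z points along the fingers, y is the line along which they close (so a half turn about z gives the same grasp; the last joint's range is limited). The gripper opens to 93 mm and grips with 3 to 60 N. Pads are 15 mm wide; open, the fingers measure 128 mm over their backs; the gripper's body (75 mm by 188 mm) begins 65 mm behind the grasp point.
Start: joints at [-1.238, 0.351, 1.652, -0, 1.139, -0.085], TCP at [0.223, -0.503, 0.219] pointing down, gripper open.
Joint ranges: [-2.75, 2.75], [-0.79, 2.1], [0.01, 2.65], [-1.57, 4.71], [0.07, 3.14], [-2.87, 2.87]. Speed limits (rad/s): [2.22, 2.22, 2.79, 3.14, 3.14, 3.14].

### API

Orientations are given as a 3x3 rotation matrix whose columns are the frame's x, y, z axes.
In Python, from cell import r, optics gives the robot as it stands. The module is installed in compiled form; this text tells all that it offers.
- The arm moves only by the tool play_rows, never from a script. Its argument "rows" is a list of rows, each a list of 6 numbers: the shift along the tool's x, y, z in mm, then the turn, a rotation vector about the tool's x, y, z in rad. A call has 1 to 5 rows; each row is the pose to reach, as a shift and turn from the pose commanded when the call began, along the tool's axes at that moment; what a row does not reach only later rows make up. A row lasts 1/10 s, in which the tool goes at most 50 mm and 8.59 degrees, less where a joint would pass 70% of its speed; a pose out of reach is approached as far as the arm can. A call with a gripper value outside its range is refused whole. "gripper" is the finger opening in mm, from 0 to 93, set as the call begins (left out, the last holds). The fingers move at their own pace and stop on an object; "newtons" is the grip in N (left out, the last holds). Time passes only in rows, so rows that repeat a pose let the fingers close. It gives the time, the measured TCP pose, the force, the opening and the grip force at its end, in the units of the state.
- r.sense(): the state, without advancing time (a new reading comes with each control period).
- optics.capture(name): name is "scene" or "top"; returns a dict with "pixels" (420x560x3 uint8, red, green, blue), "range_z" (420x560 float32, m along the optical axis (not along the pixel's ray), 0 where there is no reading), "mtx" (3x3 intrinsics, pixels), "D" ([k1, k2, p1, p2, k3] as OpenCV has them; the pictures are not rectified), "cam_to_world" (4x4, takes a point from camera to world coordinates). Camera axes: x right, y down, z forward; pixel columns grow to the right and rows downward; lengths in m; the calibration is good to about 2 mm. A picture is of the moment at which its call begins.
- r.close_job(): hands the job in; it is judged then, once.
The state is a dict: "time_s": time; "joint_positions": joint angles; "dq": joint speeds; "joint_efforts": joint torques, N m; "tcp_pos": TCP position; "orientation": TCP orientation; "force": force on the tool from outside, world axes, zero at the start; "torque": the same for the moment, N m; "gripper_width": finger opening in m; "grasp_force": force on a finger pad.
Only numpy, scipy, OpenCV 4.12 (cv2) and the standard library are available. Lean on these libraries where they do the work, as an engineer would, in place of code of your own. Each camera call takes 0.05 s, during which the arm holds its last target. There are 200 camera calls.

### The job

Plug the blue relay into the empty white socket on the metal rail: foot down in the hole, upright and fully home, without forcing it, then let go of it. The socket is clipped on somewhere near the middle of the rail, so find by eye or by touch where it is. Leave the orange relay, the round connector and the power brick alone.

Things in the scene. Friction and masses are not known exactly. Their poses are not given: they have to be found in the camera images.
- blue_relay: The relay to plug in: a blue block 32 x 26 mm (its x, y) and 40 mm high over a black plug foot 22 x 16 mm (x, y) and 12 mm high; 52 mm high in all, about 60 g. It stands upright on its foot. Origin: centre of the foot's underside, z up. The same either way round (half a turn).
- blue_relay_foot (a point): Centre of the underside of the blue relay's foot (same point and axes as blue_relay).
- rail: Fixed aluminium plate 100 x 200 x 8 mm (x, y, z) on the table, with a steel rail 35 mm wide along its y, rail top 15.5 mm above the table. Origin: centre of the plate's underside, z up. Grey terminal blocks 39.5 mm high (from the table) stand on both ends of the rail, beyond 73 mm from its middle. The white relay socket is clipped on between them, square to the rail, centred across it, firm.
- rail_mid (a point): Point at socket-top height (45.5 mm above the table) over the rail's middle; axes as the rail. The socket's centre lies up to 14 mm to either side of it along y: not measured. Socket: white block 50 x 36 mm (x, y), 30 mm high, flat top.
- rail_seat (a point): Point 33.5 mm above the table over the rail's middle: height of the underside of a seated relay's foot, when the blue block rests on the socket's top, its x along the rail's x (either way round). The plug hole, in the middle of the socket's top, is 23.5 mm in x, 17.5 mm in y, 13.5 mm deep, with a 1.5 mm chamfer round its mouth.
- orange_relay: Bystander: a relay of the same shape and size, orange, standing on its foot. Origin: centre of the foot's underside.
- connector: Bystander: round steel connector, 26 mm in diameter, 34 mm high, standing upright. Origin: centre of its underside.
- brick: Bystander: black power brick, 50 x 110 x 32 mm (x, y, z), lying flat. Origin: centre of its underside.
Things that resemble listed ones, but are neither listed nor needed, are in the scene too. Of the things like the blue_relay, leave any that is turquoise or yellow; of the rest the larger one is meant.

How it is judged:
At the end, for the whole second after the job is handed in: Blue relay plugged in: foot's underside 31 to 36 mm above the rail plate's, within 4 mm of the rail's centre line and 20 mm of its middle, upright within 0.08 rad, x along the rail's x within 0.15 rad either way round, at rest; orange relay, connector and brick within 30 mm of their starts (z of blue_relay_foot in the frame of rail between 0.031 and 0.036 m and x of blue_relay_foot in the frame of rail between -0.004 and 0.004 m and y of blue_relay_foot in the frame of rail between -0.02 and 0.02 m and angle between blue_relay's own z axis and vertical below 0.08 rad and angle between the x axis of blue_relay and the x axis of rail, either way round below 0.15 rad and linear speed of blue_relay below 0.02 m/s and distance of each of orange_relay, connector, brick from where it was at the start of the episode below 0.03 m); the robot touches nothing.
It fails at once if the orange relay, the connector or the power brick is shifted by more than 30 mm (distance of any of orange_relay, connector, brick from where it was at the start of the episode above 0.03 m).
It fails at once if the orange relay is knocked over (angle between orange_relay's own z axis and vertical above 0.5 rad).
It fails at once if the blue relay is forced: pressed on the rail or its socket with more than 60 N (contact force between blue_relay and rail above 60 N).
It also fails if it takes over 51 s, if anything falls off the work surface, if the arm or the gripper's body presses on something with over 40 N, if the wrist force passes 120 N, or if a joint passes its speed limit or range.

## Working session

There is one attempt and no reset: what is moved stays moved. The work goes in short steps, Python scripts to look and compute and a tool call to move; the robot and the scene stay as the last step left them, time stands still between calls to the robot, and variables do not carry over. Pictures are saved under pics/ and viewed, at most 10 in all, crops included, and the job is handed in when it is done.

Besides the shell and the picture viewer there is one more tool, called after "Emit:" as name([rows], argument=value, ...), one row to a line, values as JSON. play_rows: Moves the arm, as the interface text tells. Its arguments: {"type":"object","properties":{"rows":{"type":"array","items":{"type":"array","items":{"type":"number"}}},"gripper":{"type":"number"},"newtons":{"type":"number"}},"required":["rows"]}

```bash
mkdir -p pics; cat > h.py <<'E'
import numpy as np, cv2
from cell import r, optics
def cap(n):
    c=optics.capture(n); return c
def save(c,fn,crop=None,s=1):
    im=c["pixels"][:,:,::-1]
    if crop: x0,y0,x1,y1=crop; im=im[y0:y1,x0:x1]
    cv2.imwrite("pics/"+fn,cv2.resize(im,None,fx=s,fy=s,interpolation=cv2.INTER_CUBIC))
def ray(c,uv):
    uv=np.asarray(uv,float).reshape(-1,1,2)
    p=cv2.undistortPoints(uv,c["mtx"],np.asarray(c["D"],float)).reshape(-1,2)
    d=np.c_[p,np.ones(len(p))]@c["cam_to_world"][:3,:3].T
    return c["cam_to_world"][:3,3],d
def onplane(c,uv,z):
    o,d=ray(c,uv); return o+d*((z-o[2])/d[:,2])[:,None]
def cloud(c):
    h,w=c["range_z"].shape
    v,u=np.mgrid[:h,:w]
    o,d=ray(c,np.stack([u,v],-1).reshape(-1,2).astype(float))
    return (o+d*c["range_z"].reshape(-1,1)).reshape(h,w,3)
E
python3 - <<'E'
from h import *
for n in("scene","top"):
    c=cap(n); save(c,n+"0.png",s=1.4); print(n,c["cam_to_world"].round(3).tolist(),c["mtx"].tolist(),c["D"])
s=r.sense(); print(s,r.grip_depth)
E
```

```text
scene [[0.8, 0.322, -0.506, 1.091], [0.599, -0.46, 0.655, -0.631], [-0.022, -0.827, -0.561, 0.673], [0.0, 0.0, 0.0, 1.0]] [[518.18300544065, 0.0, 288.748454337703], [0.0, 518.18300544065, 214.79815544657092], [0.0, 0.0, 1.0]] [0.05106676 0.         0.         0.         0.        ]
top [[0.011, -0.996, 0.09, 0.47], [-1.0, -0.011, -0.002, 0.061], [0.003, -0.09, -0.996, 0.903], [0.0, 0.0, 0.0, 1.0]] [[447.35659384809924, 0.0, 286.1387311983381], [0.0, 447.35659384809924, 211.57761292520416], [0.0, 0.0, 1.0]] [0.0132501 0.        0.        0.        0.       ]
{'time_s': 0.1, 'joint_positions': array([-1.23758463e+00,  3.51187039e-01,  1.65233409e+00, -2.28549252e-05,
        1.13907615e+00, -8.46150015e-02]), 'dq': array([ 0.0014678 , -0.00172843, -0.00109558, -0.00110772,  0.00011415,
        0.00034892]), 'joint_efforts': array([ 1.25703544e-03, -4.98028564e+01, -2.85703075e+01,  7.00384146e-02,
        2.38587626e-02, -4.05776063e-05]), 'tcp_pos': array([ 0.22309077, -0.5024029 ,  0.21816258]), 'orientation': array([[ 9.13969096e-01,  4.05783649e-01, -3.48207391e-04],
       [ 4.05783794e-01, -9.13968612e-01,  9.42574162e-04],
       [ 6.42305575e-05, -1.00278057e-03, -9.99999495e-01]]), 'force': array([-0.85722449,  0.045541  , -0.33882331]), 'torque': array([-0.00959171,  0.00346663,  0.01568146]), 'grasp_force': 0.0, 'gripper_width': 0.09280685843723588} 0.0188
```

View pics/scene0.png

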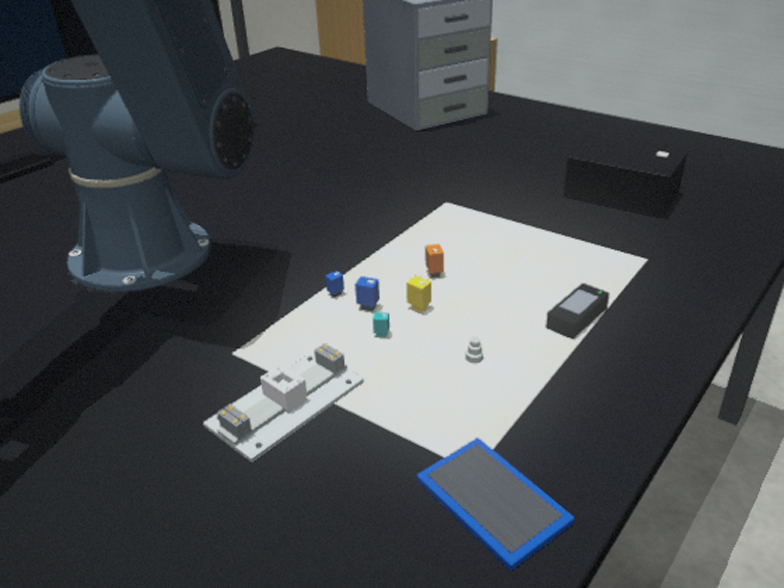

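View pics/top0.png

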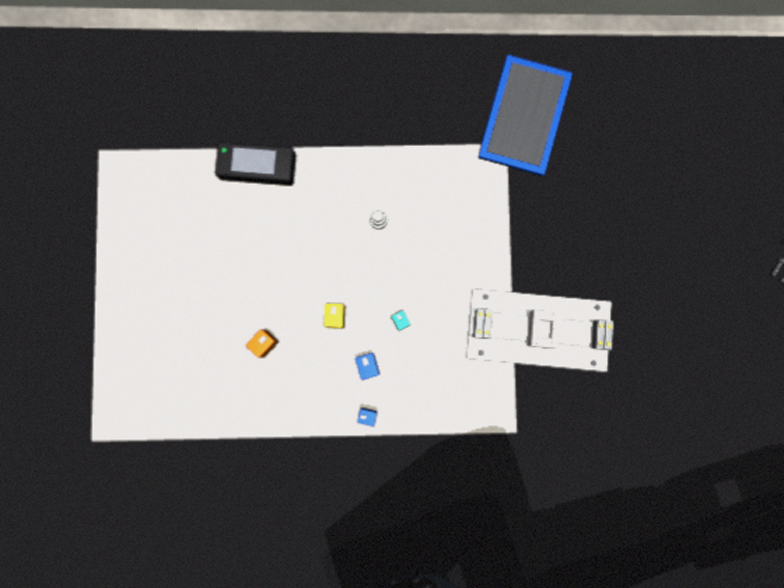

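The top view shows these relay-like things, in view pixels: larger blue (367,365), smaller blue (367,416), turquoise (400,320), yellow (334,316) and orange (262,343). There is also a blue tray at (525,115). The larger blue is the one I want. The rail plate is at (540,330), with the socket at about (543,328) between the terminal blocks.

```bash
python3 - <<'E'
from h import *
c=cap("top"); save(c,"crop.png",(220,200,450,320),3.4)
P=cloud(c); hsv=cv2.cvtColor(c["pixels"],cv2.COLOR_RGB2HSV)
Z=P[...,2]
def rect(m,name):
    n,l,s,ce=cv2.connectedComponentsWithStats(m.astype(np.uint8))
    for i in range(1,n):
        if s[i,4]<25: continue
        k=l==i; q=P[k]; z=np.median(q[:,2])
        v,u=np.nonzero(k)
        q=onplane(c,np.c_[u,v],z) 
        (cx,cy),(w,h),a=cv2.minAreaRect((q[:,:2]*1000).astype(np.float32))
        print(name,ce[i].round(0),s[i,4],"c",round(cx,1),round(cy,1),"wh",round(w,1),round(h,1),"a",round(a,1),"z",round(z*1000,1))
H=hsv[...,0];S=hsv[...,1]
blue=(H>100)&(H<125)&(S>120)
rect(blue&(Z>.015),"blue all")
rect((Z>.048)&(Z<.056)&(P[...,0]>.25)&(P[...,0]<.7)&(P[...,1]>-.1)&(P[...,1]<.5),"z52")
reg=(P[...,1]<-.1)&(P[...,1]>-.5)&(P[...,0]>.3)&(P[...,0]<.65)
rect(reg&(Z>.042)&(Z<.05),"socket")
rect(reg&(Z>.034)&(Z<.05),"all35")
rect(reg&(Z>.005)&(Z<.05),"plate")
d=cap("scene"); P2=cloud(d)
hs=cv2.cvtColor(d["pixels"],cv2.COLOR_RGB2HSV); b2=(hs[...,0]>100)&(hs[...,0]<125)&(hs[...,1]>100)
for zlo,zhi,nm,m in((.049,.056,"blue",b2),(.043,.05,"sock",(P2[...,1]<-.1)&(P2[...,1]>-.35))):
    k=(P2[...,2]>zlo)&(P2[...,2]<zhi)&(P2[...,0]>.25)&(P2[...,0]<.65)&(abs(P2[...,1])<.4)&m
    q=P2[k]; print(nm,k.sum(),q.mean(0).round(4),cv2.minAreaRect((q[:,:2]*1000).astype(np.float32)))
E
```

```text
blue all [262. 262.] 183 c 452.9 104.6 wh 30.3 24.3 a 17.0 z 52.4
blue all [262. 297.] 103 c 383.9 104.4 wh 21.7 19.1 a 76.7 z 39.1
z52 [238. 225.] 224 c 520.8 150.2 wh 30.7 24.8 a 1.1 z 52.3
z52 [185. 245.] 233 c 482.3 249.2 wh 25.6 31.7 a 46.2 z 52.6
z52 [262. 261.] 231 c 452.6 104.3 wh 31.7 25.9 a 17.2 z 52.3
socket [390. 234.] 392 c 506.3 -138.5 wh 37.3 50.0 a 84.9 z 45.9
all35 [389. 234.] 439 c 506.1 -137.8 wh 38.6 50.3 a 85.2 z 45.8
all35 [431. 239.] 244 c 499.3 -219.9 wh 23.1 39.7 a 83.5 z 39.9
plate [555. 190.] 41 c 600.0 -481.7 wh 7.9 26.8 a 62.0 z 7.6
plate [401. 237.] 3449 c 503.7 -168.8 wh 145.3 99.6 a 85.4 z 10.3
blue 85 [0.452  0.0996 0.0528] ((451.83905029296875, 100.78449249267578), (29.55417251586914, 26.419485092163086), 17.152597427368164)
sock 322 [ 0.5046 -0.1412  0.0466] ((501.4673767089844, -169.71327209472656), (96.9443359375, 54.35710906982422), 86.64546966552734)
```

View pics/crop.png

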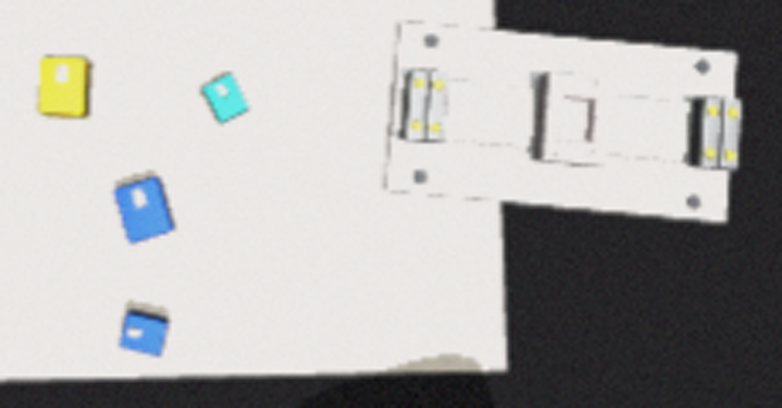

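The crop confirms the choice. The larger blue block at crop (143,208) measures 31.7 x 25.9 mm with its top at 52.3 mm, and the other blue (145,330) is only about 39 mm high. The socket with its hole is at crop (570,118).

```bash
cat >> h.py <<'E'
from scipy.spatial.transform import Rotation as Ro
def delta(pos,yaw):
    s=r.sense(); R=s["orientation"]; y=np.deg2rad(yaw)
    T=np.array([[np.cos(y),np.sin(y),0],[np.sin(y),-np.cos(y),0],[0,0,-1.]])
    print("d mm",((R.T@(np.array(pos)/1000-s["tcp_pos"]))*1000).round(1),"rot",Ro.from_matrix(R.T@T).as_rotvec().round(4),"t",s["time_s"],"F",s["force"].round(1))
E
python3 - <<'E'
from h import *
delta((452.7,104.3,120),17.2)
c=cap("top"); P=cloud(c); Z=P[...,2]
# hole in the socket top: pixels inside the socket outline that lie deeper
reg=(abs(P[...,0]-.506)<.06)&(abs(P[...,1]+.138)<.04)
u0,v0=390,234
print((Z[222:248,376:404]*1000).astype(int))
print(cv2.cvtColor(c["pixels"],cv2.COLOR_RGB2GRAY)[222:248,376:404])
E
```

```text
d mm [ 456.1 -461.4   98.7] rot [-0.0007 -0.      0.1176] t 0.2 F [-0.2 -0.7 -0.5]
[[  8   9   9  23  33  39  45  45  42  46  45  44  46  49  45  47  47  45
   44  44  46   9  10   7   6  10  10  12]
 [  8   9   9  22  34  43  44  45  48  46  48  44  46  48  46  45  45  49
   49  46  48  44  43  45  45   9   8   7]
 [  9   8   8  25  33  45  46  45  45  46  46  47  45  45  48  49  46  46
   46  46  43  47  44  46  45   5  10   9]
 [ 10   9  17  25  36 902  47  45  47  45  45  45  47  47  45  46  45  45
   43  48  44  47  48  45   7  10   6   8]
 [ 16  17  14  29  36  47  45  46  48  46  46  46  48  42  44  50  46  43
   43 902  44  47  44  45   7   5   9   8]
 [ 15  16  19  27  35  46  47  48  47  44  45  47  46  44  43  47  46  48
   47  45  46  46  45  47   9   7   7   9]
 [ 17  14  19  30  36  46  44  46  48  46  47  45  46  45  45  46  44  47
   43  47  47  46  45  46  16  16  15  16]
 [ 14  15  20  30  37  47  44  47  44  47  33  32  32  36  31  34  32  33
   39  42  47  44  46  46  17  15  15  15]
 [ 16  16  20  30  40  44  46  44  47  44  33  33  31  29  33  36  32  33
   42  
[... 4368 characters left out ...]
133  87  85 135 206 230 232 232 232 232 231 230 233 230 232 231 227 223
  228 233 233 233 231 233 233 233 231 234]
 [115  82  83 137 210 231 232 233 231 231 233 233 233 232 233 232 233 232
  231 233 234 232 232 232 233 232 234 233]
 [125  81  84 136 211 229 230 226 233 232 233 232 231 232 232 233 233 226
  217 230 232 233 233 230 230 230 230 233]
 [136  85  84 141 213 230 222 209 230 233 232 233 233 234 232 233 231 227
  229 232 233 232 228 218 218 215 222 232]
 [149 103 102 157 222 228 226 225 229 230 230 231 233 232 233 233 230 228
  233 232 233 233 231 230 230 228 230 229]
 [217 193 181 174 185 178 188 197 198 215 210 213 217 227 228 228 227 230
  230 228 230 232 232 232 233 233 233 232]]
```

Emit:
play_rows([
  [33,-33,4,0,0,0.02],
  [66,-66,8,0,0,0.05],
  [99,-100,12,0,0,0.08],
  [132,-133,16,0,0,0.1],
  [165,-166,20,0,0,0.118],
], gripper=60, newtons=15)

```text
time_s: 0.75
tcp_pos: [0.3069, -0.2823, 0.1985]
orientation: [[0.956, 0.294, 0.0], [0.294, -0.956, -0.0], [0.0, 0.0, -1.0]]
force: [0.1, 0.0, 0.6]
gripper_width: 0.061
grasp_force: 0.0
```

```bash
python3 -c "
from h import *
delta((452.7,104.3,120),17.2)"
```

```text
d mm [ 253.1 -326.6   78.5] rot [ 0.0003 -0.0002 -0.0017] t 0.75 F [0.1 0.  0.6]
```

Emit:
play_rows([
  [30,-39,8,0,0,0],
  [60,-78,16,0,0,0],
  [90,-117,24,0,0,0],
  [120,-156,32,0,0,0],
  [150,-195,40,0,0,0],
])

```text
time_s: 1.25
tcp_pos: [0.3927, -0.0514, 0.1586]
orientation: [[0.955, 0.295, 0.001], [0.295, -0.955, -0.0], [0.001, 0.0, -1.0]]
force: [1.7, -1.5, 0.5]
gripper_width: 0.06
grasp_force: 0.0
```

Emit:
play_rows([
  [30,-38,10,0,0,0],
  [60,-76,20,0,0,0],
  [85,-110,30,0,0,0],
  [103,-132,38,0,0,0],
  [103,-132,38,0,0,0],
])

```text
time_s: 1.75
tcp_pos: [0.4521, 0.1056, 0.1197]
orientation: [[0.954, 0.298, -0.001], [0.298, -0.954, 0.0], [-0.001, -0.0, -1.0]]
force: [-0.7, -0.6, 0.4]
gripper_width: 0.0604
grasp_force: 0.0
```

```bash
python3 -c "
from h import *
delta((452.7,104.0,20),17.2)"
```

```text
d mm [ 0.2  1.7 99.7] rot [-0.0004  0.0008  0.0028] t 1.75 F [-0.7 -0.6  0.4]
```

Emit:
play_rows([
  [0,1.5,25,0,0,0],
  [0,1.5,50,0,0,0],
  [0,1.5,75,0,0,0],
  [0,1.5,90,0,0,0],
  [0,1.5,99.5,0,0,0],
])

```text
time_s: 2.25
tcp_pos: [0.4517, 0.101, 0.0203]
orientation: [[0.956, 0.295, -0.001], [0.295, -0.956, -0.0], [-0.001, -0.0, -1.0]]
force: [-0.8, -1.0, -0.3]
gripper_width: 0.0596
grasp_force: 0.0
```

Emit:
play_rows([
  [0,0,0,0,0,0],
  [0,0,0,0,0,0],
  [0,0,0,0,0,0],
  [0,0,0,0,0,0],
  [0,0,0,0,0,0],
], gripper=20, newtons=15)

```text
time_s: 2.75
tcp_pos: [0.4525, 0.1018, 0.0216]
orientation: [[0.955, 0.295, 0.001], [0.295, -0.955, 0.0], [0.001, 0.0, -1.0]]
force: [0.1, -0.5, 5.2]
gripper_width: 0.0257
grasp_force: 15.0
```

Emit:
play_rows([
  [0,0,0,0,0,0],
  [0,0,0,0,0,0],
  [0,0,0,0,0,0],
])

```text
time_s: 3.05
tcp_pos: [0.4525, 0.1018, 0.0216]
orientation: [[0.955, 0.295, 0.001], [0.295, -0.955, 0.0], [0.001, 0.0, -1.0]]
force: [-0.5, -0.4, 6.2]
gripper_width: 0.0258
grasp_force: 15.0
```

Emit:
play_rows([
  [0,0,-20,0,0,0],
  [0,0,-45,0,0,0],
  [0,0,-70,0,0,0],
  [0,0,-90,0,0,0],
  [0,0,-95,0,0,0],
], newtons=20)

```text
time_s: 3.55
tcp_pos: [0.4531, 0.1018, 0.1179]
orientation: [[0.955, 0.295, 0.003], [0.295, -0.955, 0.0], [0.003, 0.001, -1.0]]
force: [-0.1, 0.1, 0.3]
gripper_width: 0.0258
grasp_force: 20.0
```

```bash
python3 - <<'E'
from h import *
delta((505.5,-139.5,150),-4.9)
d=cap("scene"); save(d,"held.png",(180,100,360,320),2.7)
P=cloud(d); hs=cv2.cvtColor(d["pixels"],cv2.COLOR_RGB2HSV); s=r.sense(); t=s["tcp_pos"]; print(t,s["grasp_force"],s["gripper_width"])
b=(hs[...,0]>100)&(hs[...,0]<125)&(hs[...,1]>100)&(np.linalg.norm(P-t,axis=2)<.05)
q=(P[b]-t)@s["orientation"]*1000
print(b.sum(),np.percentile(q,[2,10,50,90,98],axis=0).round(1).tolist())
# face normals: x-side face visible
E
```

```text
d mm [-21.1 246.1 -32. ] rot [-0.     -0.0031  0.3855] t 3.55 F [-0.1  0.1  0.3]
[0.4528916  0.10181426 0.11744079] 19.9992173910141 0.025972255461648993
157 [[-15.0, -9.5, -33.2], [-2.0, -6.3, -31.6], [11.8, 9.1, -11.2], [13.8, 14.3, 5.5], [14.4, 15.8, 10.0]]
```

View pics/held.png

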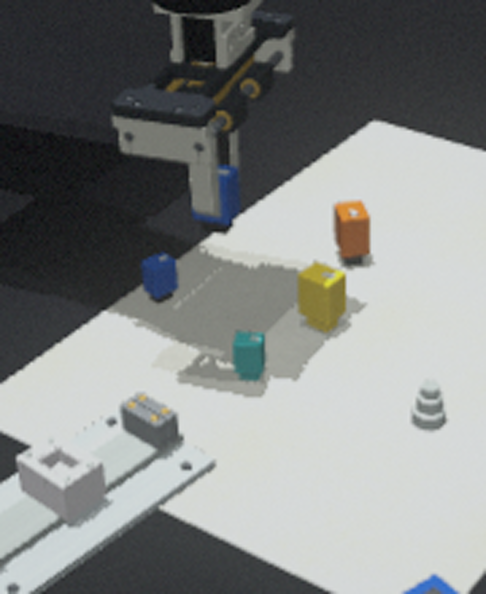

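The held crop shows the blue relay upright between the fingers at (222,197), its black foot showing at (215,225). The other things haven't moved, and the socket is at (60,475). Next I compare the relay's and socket's faces in this one camera.

```bash
python3 - <<'E'
from h import *
C=[cap("scene") for _ in range(4)]
d=C[0]; rz=np.median([c["range_z"] for c in C],axis=0); d["range_z"]=rz
P=cloud(d); hs=cv2.cvtColor(d["pixels"],cv2.COLOR_RGB2HSV); s=r.sense(); t=s["tcp_pos"]
gy,gx=np.gradient(P,axis=(0,1)); N=np.cross(gx,gy); N/=np.linalg.norm(N,axis=2,keepdims=True)+1e-9
def face(R,o,m,ax,lo,hi,other,olo,ohi,nm,zlo,zhi):
    q=(P-o)@R*1000; n=N@R
    k=m&(q[...,ax]*np.sign(lo)>min(abs(lo),abs(hi)))&(q[...,ax]*np.sign(lo)<max(abs(lo),abs(hi)))&(q[...,other]>olo)&(q[...,other]<ohi)&(q[...,2]>zlo)&(q[...,2]<zhi)&(abs(n[...,ax])>.7)
    v=q[k][:,ax]; print(nm,k.sum(),np.round([np.median(v),v.std()],2) if k.sum() else "")
b=(hs[...,0]>100)&(hs[...,0]<125)&(hs[...,1]>100)
R=s["orientation"]
face(R,t,b,0,10,22,1,-9,9,"relay +x (16)",-28,4)
face(R,t,b,1,8,20,0,-16,20,"relay +y tool (13)",-35,12)
y=np.deg2rad(-4.9); Rs=np.array([[np.cos(y),-np.sin(y),0],[np.sin(y),np.cos(y),0],[0,0,1]])
o=np.array([.506,-.140,0]); a=np.ones(b.shape,bool)
face(Rs,o,a,0,20,30,1,-13,13,"sock +x (25)",20,42)
face(Rs,o,a,1,-12,-24,0,-20,20,"sock -y (-18)",20,42)
q=(P-o)@Rs*1000; k=(abs(q[...,0])<40)&(abs(q[...,1])<35)&(q[...,2]>43)&(q[...,2]<49)
print("top",k.sum(),np.percentile(q[k],[1,3,50,97,99],axis=0).round(1).tolist(),cv2.minAreaRect(q[k][:,:2].astype(np.float32)))
E
```

```text
relay +x (16) 42 [13.5   0.44]
relay +y tool (13) 44 [13.48  1.38]
sock +x (25) 104 [22.13  0.65]
sock -y (-18) 112 [-17.89   0.41]
top 323 [[-27.5, -18.5, 43.1], [-26.5, -18.3, 43.5], [-1.9, -1.0, 46.9], [22.2, 16.8, 48.3], [22.6, 17.5, 48.6]] ((-2.3603668212890625, -0.4903087615966797), (51.15387725830078, 36.86959457397461), 0.3621770441532135)
```

```bash
python3 -c "
from h import *
delta((505.8,-140,110),-4.7)"
```

```text
d mm [-19.6 246.8   5.1] rot [0.     0.0017 0.3819] t 3.8 F [ 0.   0.4 -0.2]
```

Emit:
play_rows([
  [-2,25,0,0,0,0.07],
  [-5,65,0,0,0,0.15],
  [-8,105,0,0,0,0.23],
  [-12,145,0,0,0,0.31],
  [-15,185,0,0,0,0.382],
])

```text
time_s: 4.3
tcp_pos: [0.4921, -0.081, 0.1151]
orientation: [[0.996, -0.085, -0.002], [-0.085, -0.996, 0.0], [-0.002, -0.0, -1.0]]
force: [1.1, 0.4, -0.9]
gripper_width: 0.026
grasp_force: 20.0
```

```bash
python3 -c "
from h import *
delta((505.8,-140,100),-4.7)"
```

```text
d mm [18.7 57.6 15. ] rot [-0.0003  0.0018 -0.0033] t 4.3 F [ 1.1  0.4 -0.9]
```

Emit:
play_rows([
  [9,28,3,0,0.001,0],
  [15,46,8,0,0.002,0],
  [18.7,57.6,15,0,0.002,-0.003],
  [18.7,57.6,15,0,0.002,-0.003],
  [18.7,57.6,15,0,0.002,-0.003],
])

```text
time_s: 4.8
tcp_pos: [0.5059, -0.1377, 0.1005]
orientation: [[0.997, -0.079, 0.0], [-0.079, -0.997, 0.001], [0.0, -0.001, -1.0]]
force: [-0.1, 0.7, -0.2]
gripper_width: 0.0259
grasp_force: 20.0
```

```bash
python3 - <<'E'
from h import *
delta((505.8,-140,71),-4.7)
C=[cap("scene") for _ in range(4)]
d=C[0]; save(d,"over.png",(140,160,300,340),3.2)
d["range_z"]=np.median([c["range_z"] for c in C],axis=0)
P=cloud(d); hs=cv2.cvtColor(d["pixels"],cv2.COLOR_RGB2HSV)
y=np.deg2rad(-4.7); Rs=np.array([[np.cos(y),-np.sin(y),0],[np.sin(y),np.cos(y),0],[0,0,1]])
o=np.array([.506,-.140,0]); q=(P-o)@Rs*1000
gy,gx=np.gradient(P,axis=(0,1)); N=np.cross(gx,gy); N/=np.linalg.norm(N,axis=2,keepdims=True)+1e-9; n=abs(N@Rs)
b=(hs[...,0]>100)&(hs[...,0]<125)&(hs[...,1]>100)
near=(abs(q[...,0])<30)&(abs(q[...,1])<26)
for nm,k,ax in (("relay+x 16",b&(n[...,0]>.8)&(abs(q[...,1])<9)&(q[...,2]>92),0),("relay-y -13",b&(n[...,1]>.7)&(q[...,2]>88),1),
 ("sock+x 25",(n[...,0]>.8)&(q[...,2]>20)&(q[...,2]<42)&(abs(q[...,1])<14),0),("sock-y -18",(n[...,1]>.8)&(q[...,2]>20)&(q[...,2]<42)&(abs(q[...,0])<20),1)):
    v=q[k&near][:,ax]; print(nm,len(v),np.median(v).round(2) if len(v) else "",v.std().round(2))
E
```

```text
d mm [ 0.   2.3 29.5] rot [-0.0006 -0.0004  0.0029] t 4.8 F [-0.1  0.7 -0.2]
relay+x 16 140 13.85 0.61
relay-y -13 60 -11.02 7.77
sock+x 25 122 21.97 12.13
sock-y -18 131 -17.82 8.67
```

View pics/over.png

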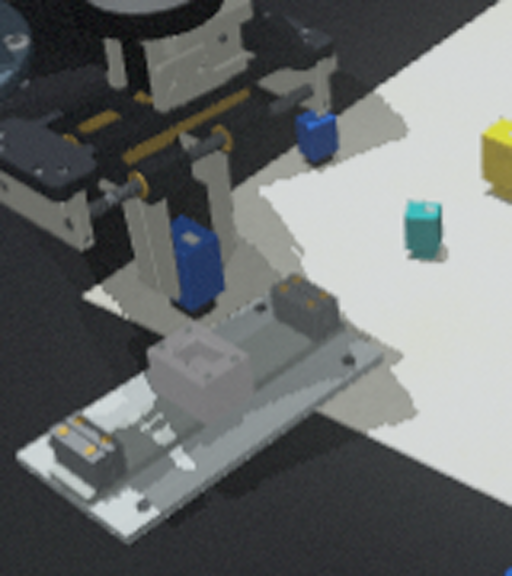

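The crop shows the relay at (197,262), upright above the socket (200,365). By the faces it has to go about 1.9 mm along tool +y and 0.4 mm along tool -x.

Emit:
play_rows([
  [-0.2,1,8,0,0,0],
  [-0.4,1.9,18,0,0,0.003],
  [-0.4,1.9,26,0,0,0.003],
  [-0.4,1.9,29,0,0,0.003],
  [-0.4,1.9,29,0,0,0.003],
])

```text
time_s: 5.5
tcp_pos: [0.5056, -0.1402, 0.0714]
orientation: [[0.997, -0.082, 0.001], [-0.082, -0.997, 0.0], [0.001, -0.0, -1.0]]
force: [0.3, 0.2, -0.6]
gripper_width: 0.0257
grasp_force: 20.0
```

```bash
python3 -c "
from h import *
delta((505.33,-139.55,55.5),-4.7)"
```

```text
d mm [-0.3 -0.6 15.9] rot [-0.0004 -0.0008 -0.0002] t 5.5 F [ 0.3  0.2 -0.6]
```

Emit:
play_rows([
  [-0.2,-0.5,1.5,0,0,0],
  [-0.2,-0.5,3,0,0,0],
  [-0.2,-0.5,4,0,0,0],
  [-0.2,-0.5,5,0,0,0],
  [-0.2,-0.5,6,0,0,0],
])

```text
time_s: 6.0
tcp_pos: [0.5058, -0.1398, 0.0661]
orientation: [[0.997, -0.082, 0.002], [-0.082, -0.997, -0.0], [0.002, 0.0, -1.0]]
force: [-0.4, -0.3, -0.5]
gripper_width: 0.0258
grasp_force: 20.0
```

Emit:
play_rows([
  [0,0,1,0,0,0],
  [0,0,2,0,0,0],
  [0,0,3,0,0,0],
  [0,0,3,0,0,0],
])

```text
time_s: 6.4
tcp_pos: [0.5057, -0.1398, 0.063]
orientation: [[0.997, -0.082, 0.002], [-0.082, -0.997, -0.0], [0.002, -0.0, -1.0]]
force: [-0.2, -0.6, 0.9]
gripper_width: 0.0259
grasp_force: 20.0
```

Emit:
play_rows([
  [0,0,1,0,0,0],
  [0,0,2,0,0,0],
  [0,0,3,0,0,0],
  [0,0,4,0,0,0],
  [0,0,4,0,0,0],
])

```text
time_s: 6.9
tcp_pos: [0.5058, -0.1398, 0.059]
orientation: [[0.997, -0.082, 0.002], [-0.082, -0.997, -0.0], [0.002, -0.0, -1.0]]
force: [-0.0, 0.1, -1.6]
gripper_width: 0.0262
grasp_force: 20.0
```

Emit:
play_rows([
  [0,0,1,0,0,0],
  [0,0,2,0,0,0],
  [0,0,3,0,0,0],
  [0,0,3.5,0,0,0],
  [0,0,3.5,0,0,0],
])

```text
time_s: 7.4
tcp_pos: [0.5058, -0.1397, 0.0556]
orientation: [[0.997, -0.082, 0.002], [-0.082, -0.997, -0.0], [0.002, -0.0, -1.0]]
force: [0.3, -0.9, -0.8]
gripper_width: 0.0261
grasp_force: 20.0
```

Emit:
play_rows([
  [0,0,0.5,0,0,0],
  [0,0,1,0,0,0],
  [0,0,1,0,0,0],
])

```text
time_s: 7.7
tcp_pos: [0.5059, -0.1398, 0.0551]
orientation: [[0.997, -0.082, 0.002], [-0.082, -0.997, -0.0], [0.002, 0.0, -1.0]]
force: [-2.0, 0.9, 6.3]
gripper_width: 0.0258
grasp_force: 20.0
```

Contact came at TCP 55.1 mm, exactly where I worked out seating, with only 6 N. I'll let go and retract.

Emit:
play_rows([
  [0,0,0,0,0,0],
  [0,0,0,0,0,0],
  [0,0,0,0,0,0],
  [0,0,0,0,0,0],
  [0,0,0,0,0,0],
], gripper=60)

```text
time_s: 8.2
tcp_pos: [0.5058, -0.1398, 0.0546]
orientation: [[0.997, -0.082, 0.002], [-0.082, -0.997, -0.0], [0.002, -0.0, -1.0]]
force: [-0.4, -0.0, 0.0]
gripper_width: 0.0586
grasp_force: 0.0
```

Emit:
play_rows([
  [0,0,-15,0,0,0],
  [0,0,-40,0,0,0],
  [0,0,-70,0,0,0],
  [0,0,-100,0,0,0],
  [0,0,-120,0,0,0],
])

```text
time_s: 8.7
tcp_pos: [0.506, -0.1399, 0.1767]
orientation: [[0.997, -0.082, 0.004], [-0.082, -0.997, -0.001], [0.004, 0.001, -1.0]]
force: [0.3, -0.8, -0.5]
gripper_width: 0.0601
grasp_force: 0.0
```

```bash
python3 - <<'E'
from h import *
print(r.sense()["tcp_pos"],r.sense()["force"],r.sense()["time_s"])
d=cap("scene"); save(d,"end.png",(140,160,300,340),3.2)
P=cloud(d); hs=cv2.cvtColor(d["pixels"],cv2.COLOR_RGB2HSV)
b=(hs[...,0]>100)&(hs[...,0]<125)&(hs[...,1]>100)&(abs(P[...,1]+.14)<.04)&(abs(P[...,0]-.5)<.06)
q=P[b]; print(b.sum(),"top z",np.percentile(q[:,2],[2,50,95,99]).round(4),"expect .0855")
E
```

```text
[ 0.50599768 -0.13988722  0.17666232] [ 0.27280587 -0.77830655 -0.49872365] 8.7
455 top z [0.0501 0.0753 0.0885 0.3557] expect .0855
```

View pics/end.png

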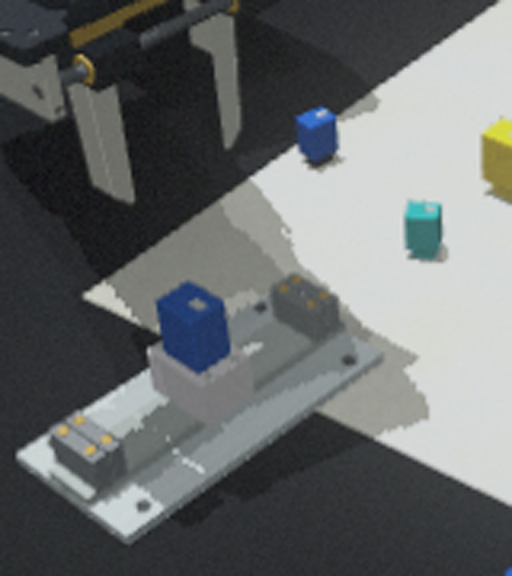

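The crop shows the relay upright at (193,328) in the socket, with no black foot showing and the fingers clear. One last height check before I hand in.

```bash
python3 - <<'E'
from h import *
C=[cap("scene") for _ in range(5)]; d=C[0]; d["range_z"]=np.median([c["range_z"] for c in C],axis=0)
P=cloud(d); gy,gx=np.gradient(P,axis=(0,1)); N=np.cross(gx,gy); N/=np.linalg.norm(N,axis=2,keepdims=True)+1e-9
k=(abs(P[...,1]+.14)<.03)&(abs(P[...,0]-.503)<.035)&(abs(N[...,2])>.8)
rel=P[k&(abs(P[...,2]-.087)<.008)]; so=P[k&(abs(P[...,2]-.047)<.005)]
A=np.c_[rel[:,:2]-rel[:,:2].mean(0),np.ones(len(rel))]; f=np.linalg.lstsq(A,rel[:,2],rcond=None)[0]
print(len(rel),"relay top - socket top",(np.median(rel[:,2])-np.median(so[:,2])).round(4),"expect .040; tilt",f[:2].round(3), len(so), np.median(so[:,2]))
print(cv2.minAreaRect((rel[:,:2]*1000).astype(np.float32)))
E
```

```text
118 relay top - socket top 0.04 expect .040; tilt [ 0.008 -0.005] 83 0.047171390483264686
((504.5629577636719, -141.37303161621094), (22.965431213378906, 29.069181442260742), 87.30815887451172)
```

The relay top sits 40.0 mm above the socket top, tilted by less than 0.01 rad, so it is fully home.

```bash
python3 -c "
from cell import r
print(r.close_job())"
```

```text
the job is handed in; nothing more can be done
None
```

The blue relay is plugged in upright and fully home, seated with about 6 N and let go; nothing else was disturbed, and the job is handed in (the call gave no verdict).

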